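Find the loose bolt on the tube heater and hold its cover open

ROBOT

A 6-joint arm with a two-finger parallel gripper is mounted at the origin on the work surface. World frame = base frame: x ahead of the robot, y to its left, z up, the work surface at z = 0. Lengths are in m, angles in rad, forces in N, time in s.
With the tool pointing down it reaches from about 0.2 to 0.875 m from the base axis. Payload 3.4 kg.
Tool frame: the origin (TCP) lies where the fingers leave the gripper's body, on its centre line; the fingertips stand 97 mm ahead of it and the grasp point (between the pads) lies ahead of it (bot.hold_point_z is the z of the grasp point in the tool frame, in m); z points along the fingers, y is the direction in which the jaws open and shut (so a half turn about z gives the same grasp; the last joint's range is limited). The gripper opens to 94 mm and grips with 3 to 60 N. Pads are 16 mm wide; open, the fingers measure 119 mm over their backs; the gripper's body (75 mm by 177 mm) begins 78 mm behind the grasp point.
Start: joints at [-1.292, 0.276, 1.505, -0, 1.361, -0.121], TCP at [0.224, -0.53, 0.303] pointing down, gripper open.
Joint ranges: [-2.89, 2.89], [-0.75, 2.08], [0.22, 2.7], [-1.18, 4.32], [0.11, 2.71], [-2.7, 2.7]. Speed limits (rad/s): [2.57, 2.57, 3.14, 3.14, 3.14, 3.14].

INTERFACE

Orientations are given as a unit quaternion [w, x, y, z].
In Python, from cell import bot, grab_frame, camera_model, finder gives the robot as it stands.
- The arm moves only by the tool send_rows, never from a script. Its argument "series" is text: rows parted by semicolons, each of 4 numbers parted by spaces: the shift along the tool's x, y, z in m, then the turn about the tool's z in degrees. A call has 1 to 20 rows; each row is the pose to reach, as a shift and turn from the pose commanded when the call began, along the tool's axes at that moment; what a row does not reach only later rows make up. A row lasts 1/8 s, in which the tool goes at most 62.5 mm and 10.7 degrees, less where a joint would pass 70% of its speed; a pose out of reach is approached as far as the arm can. A call with a gripper value outside its range is refused whole. "grip" is the opening, from 0 (shut) to 1 (fully open), set as the call begins (left out, the last holds). The fingers move at their own pace and stop on an object; "squeeze" is the grip in N (left out, the last holds). Time passes only in rows, so rows that repeat a pose let the fingers close. It gives the time, the measured TCP pose, the force and the opening at its end, in the units of the state.
- bot.observe(): the state, without advancing time (a new reading comes with each control period).
- grab_frame(name): name is "scene" or "top" or "wrist"; returns (picture, depth): 384x512x3 uint8, red, green, blue; 384x512 float32, m along the optical axis (not along the pixel's ray), 0 where there is no reading.
- camera_model(name): a dict with "vertical_fov" (degrees; the focal length in pixels is half the picture's height over the tangent of half this angle, whatever the lens; pixels are square), "cx", "cy" (the principal point, pixels), "D" ([k1, k2, p1, p2, k3] as OpenCV has them; the pictures are not rectified), "R" (3x3) and "t" (3): a world point X has camera coordinates R X + t. Camera axes: x right, y down, z forward; pixel columns grow to the right and rows downward; lengths in m; the calibration is good to about 2 mm. A picture is of the moment at which its call begins: read the wrist's pose just before it. camera_model takes no time and is no camera call; for the wrist camera it gives the pose at the moment of the call.
- bot.sign_off(): hands the job in, once; it reports no verdict.
Trained networks look in the newest picture that a camera, given by its name, has taken for a name from the list of things; names that differ only in an ending like _2 or _b are one class to them, and where a whole thing is asked for, a point or a joint stands for the part that bears it (a point fixed in the world has none). Each returns a list of dicts, best first, with "p" (0 to 1); they miss things now and then, are a little off and sometimes report something else, mostly with a low value. They report only what shows in the picture. A call takes as long as a camera call.
- finder.boxes_of(thing, camera): "position" ([column, row] in pixels, amid what is visible of it).
- finder.masks_of(thing, camera): "mask" (384x512 bool, what is visible of it) and "position" ([column, row] in pixels, amid what is visible of it).
- finder.landmark_of(thing, camera): "position" ([column, row] in pixels: a listed point, or the origin of a listed thing).
The state is a dict: "time": time; "joint_positions": joint angles; "joint_vel": joint speeds; "tau": joint torques, N m; "position": TCP position; "ee_rot": TCP orientation; "force": force on the tool from outside, world axes, zero at the start; "torque": the same for the moment, N m; "opening": opening from 0.0 (shut) to 1.0 (fully open).
Only numpy, scipy, OpenCV 4.12 (cv2) and the standard library are available. Lean on these libraries where they do the work, as an engineer would, in place of code of your own. Each camera call takes 0.05 s, during which the arm holds its last target.

TASK

One of the three bolts on the tube heater has come loose: lower the splash sash in front of them all the way down (its handle is the bar on top), then with your fingertips tap each bolt from above without striking it hard, in order from the robot's left to its right, to feel which one gives. Then grip the cover just behind the loose bolt (it has a round tab for the fingers), lift it about half way to upright or a little more, and finish while still holding it open there, so that a colleague can see into the well. Leave the other two covers shut, the sash down and the other things on the bench where they stand.

Things in the scene. Friction and masses are not known exactly. Their poses are not given: they have to be found in the camera images.
- deck: the heater's fixed grey base plate, 260 (x) x 480 (y) mm, 20 mm thick; origin at the centre of its underside on the table; its -x edge faces the robot, +y is the robot's left. It carries the splash sash along its robot side (two posts, 205 mm either side of centre, 205 mm tall over the table) and, behind that, a row of three well blocks
- sash (a joint): height of the splash sash above its lowest position, m: 0 = fully down, up to 0.13. Friction holds it where it is left; it takes about 5 N to push it down and 13 N to raise it
- sash_handle (a point): centre of the sash's handle: a steel bar 130 mm long along the deck's y, 14 mm thick (x), 20 mm high, on two stems 21 mm above the edge of the clear panel (6 mm thick, 388 mm wide). It stands 131 mm over the table when the sash is fully down, 105 mm to the robot's side of the deck's centre
- well_a: one of three outwardly identical aluminium well blocks, 120 (x) x 84 (y) x 75 mm, fixed on the deck, parallel to it; origin at the centre of its underside. Any of the three may stand left, middle or right
- bolt_a: steel bolt head on well_a, 23 mm across (28 mm flange), near the robot's edge of the block, 45 mm from its centre; origin at its underside on the axis, the top is 15 mm above that (about 110 mm over the table). Tight, it gives 1 mm at most when tapped; loose, a push of about 1 N sends it down (8 mm in all, to a hard stop) and it stays down
- tab_a (a point): round grey finger tab on the cover of well_a: a disc 26 mm across and 12 mm thick, its flat faces to the deck's +y and -y, on a 9 mm stem; origin at the disc's centre, 26 mm above the cover's top (about 130 mm over the table when shut)
- cover_a (a joint): opening angle of the cover of well_a, rad: 0 = shut, stop at 1.15. The white cover (72 x 70 x 8 mm, about 115 g with the tab) is hinged along its far edge; the hinge line runs along the deck's y, 50 mm beyond the tab's centre (away from the robot) and 34 mm below it when shut. The near edge swings up and away from the robot. It falls shut when let go
- well_b: one of three outwardly identical aluminium well blocks, 120 (x) x 84 (y) x 75 mm, fixed on the deck, parallel to it; origin at the centre of its underside. Any of the three may stand left, middle or right
- bolt_b: steel bolt head on well_b, 23 mm across (28 mm flange), near the robot's edge of the block, 45 mm from its centre; origin at its underside on the axis, the top is 15 mm above that (about 110 mm over the table). Tight, it gives 1 mm at most when tapped; loose, a push of about 1 N sends it down (8 mm in all, to a hard stop) and it stays down
- tab_b (a point): round grey finger tab on the cover of well_b: a disc 26 mm across and 12 mm thick, its flat faces to the deck's +y and -y, on a 9 mm stem; origin at the disc's centre, 26 mm above the cover's top (about 130 mm over the table when shut)
- cover_b (a joint): opening angle of the cover of well_b, rad: 0 = shut, stop at 1.15. The white cover (72 x 70 x 8 mm, about 115 g with the tab) is hinged along its far edge; the hinge line runs along the deck's y, 50 mm beyond the tab's centre (away from the robot) and 34 mm below it when shut. The near edge swings up and away from the robot. It falls shut when let go
- well_c: one of three outwardly identical aluminium well blocks, 120 (x) x 84 (y) x 75 mm, fixed on the deck, parallel to it; origin at the centre of its underside. Any of the three may stand left, middle or right
- bolt_c: steel bolt head on well_c, 23 mm across (28 mm flange), near the robot's edge of the block, 45 mm from its centre; origin at its underside on the axis, the top is 15 mm above that (about 110 mm over the table). Tight, it gives 1 mm at most when tapped; loose, a push of about 1 N sends it down (8 mm in all, to a hard stop) and it stays down
- tab_c (a point): round grey finger tab on the cover of well_c: a disc 26 mm across and 12 mm thick, its flat faces to the deck's +y and -y, on a 9 mm stem; origin at the disc's centre, 26 mm above the cover's top (about 130 mm over the table when shut)
- cover_c (a joint): opening angle of the cover of well_c, rad: 0 = shut, stop at 1.15. The white cover (72 x 70 x 8 mm, about 115 g with the tab) is hinged along its far edge; the hinge line runs along the deck's y, 50 mm beyond the tab's centre (away from the robot) and 34 mm below it when shut. The near edge swings up and away from the robot. It falls shut when let go
- jar: bystander: clear screw-lid jar, 32 mm across, 55 mm tall, standing on the deck beside the well blocks; origin at the centre of its underside
- vial: bystander: amber vial with a lid, 26 mm across, 50 mm tall, standing on the deck beside the well blocks; origin at the centre of its underside
- beaker: bystander: open glass cup, 60 mm across, 70 mm tall, behind the heater; origin at the centre of its underside
- tip_box: bystander: closed clear box with a grey lid, 88 x 123 mm, 58 mm tall, left of the heater; origin at the centre of its underside
- dish: bystander: flat clear round dish, 42 mm across, 14 mm tall, lying on the deck between sash and well blocks; origin at the centre of its underside
- tube_rack: bystander: grey rack of capped tubes, 100 x 180 mm, 82 mm tall over the caps, right of the heater; origin at the centre of its underside
- flask: bystander: white bottle, 60 mm across, 130 mm tall, behind the heater; origin at the centre of its underside

How it is judged:
On the way, in this order (a step that is already met when the one before it is completed fails the run):
1. the sash is fully down (within 12 mm) (value of joint sash below 0.012 m), for 0.2 s.
2. the left bolt is tapped (over 1 N from the fingers) (((y of well_a in the frame of deck between 0.06 and 0.2 m and contact force between the fingers and bolt_a above 1 N) or (y of well_b in the frame of deck between 0.06 and 0.2 m and contact force between the fingers and bolt_b above 1 N) or (y of well_c in the frame of deck between 0.06 and 0.2 m and contact force between the fingers and bolt_c above 1 N))), for 0.02 s.
3. the middle bolt is tapped (((y of well_a in the frame of deck between -0.06 and 0.06 m and contact force between the fingers and bolt_a above 1 N) or (y of well_b in the frame of deck between -0.06 and 0.06 m and contact force between the fingers and bolt_b above 1 N) or (y of well_c in the frame of deck between -0.06 and 0.06 m and contact force between the fingers and bolt_c above 1 N))), for 0.02 s.
4. the right bolt is tapped (((y of well_a in the frame of deck between -0.2 and -0.06 m and contact force between the fingers and bolt_a above 1 N) or (y of well_b in the frame of deck between -0.2 and -0.06 m and contact force between the fingers and bolt_b above 1 N) or (y of well_c in the frame of deck between -0.2 and -0.06 m and contact force between the fingers and bolt_c above 1 N))), for 0.02 s.
5. the cover behind the loose bolt (sunk by over 2.5 mm) is lifted by the fingers past 0.6 rad (((z of bolt_a in the frame of well_a below 0.073 m and value of joint cover_a above 0.6 rad and contact force between the fingers and cover_a above 0.5 N and velocity of joint cover_a between -0.2 and 0.2 rad/s) or (z of bolt_b in the frame of well_b below 0.073 m and value of joint cover_b above 0.6 rad and contact force between the fingers and cover_b above 0.5 N and velocity of joint cover_b between -0.2 and 0.2 rad/s) or (z of bolt_c in the frame of well_c below 0.073 m and value of joint cover_c above 0.6 rad and contact force between the fingers and cover_c above 0.5 N and velocity of joint cover_c between -0.2 and 0.2 rad/s))), for 0.2 s.
At the end, for the whole second after the job is handed in: the cover behind the loose bolt (the one that has sunk) is held still, more than 0.6 rad (34 degrees) open, by the fingers (over 0.5 N on the cover); the other two covers are shut (under 0.1 rad), the sash is down (within 12 mm), the bystanders stand within 40 mm of where they were (((z of bolt_a in the frame of well_a below 0.073 m and value of joint cover_a above 0.6 rad and contact force between the fingers and cover_a above 0.5 N and velocity of joint cover_a between -0.2 and 0.2 rad/s and value of joint each of cover_b, cover_c below 0.1 rad) or (z of bolt_b in the frame of well_b below 0.073 m and value of joint cover_b above 0.6 rad and contact force between the fingers and cover_b above 0.5 N and velocity of joint cover_b between -0.2 and 0.2 rad/s and value of joint each of cover_a, cover_c below 0.1 rad) or (z of bolt_c in the frame of well_c below 0.073 m and value of joint cover_c above 0.6 rad and contact force between the fingers and cover_c above 0.5 N and velocity of joint cover_c between -0.2 and 0.2 rad/s and value of joint each of cover_a, cover_b below 0.1 rad)) and value of joint sash below 0.012 m and distance of each of jar, vial, beaker, tip_box, dish, tube_rack, flask from where it was at the start of the episode below 0.04 m and angle between each of jar, vial, beaker, tip_box, dish, tube_rack, flask's own z axis and vertical below 0.3 rad); the arm keeps its last pose, push and grip.
It fails at once if a cover is lifted past 0.25 rad though its bolt has not sunk ((value of joint cover_a above 0.25 rad and not (z of bolt_a in the frame of well_a below 0.073 m)) or (value of joint cover_b above 0.25 rad and not (z of bolt_b in the frame of well_b below 0.073 m)) or (value of joint cover_c above 0.25 rad and not (z of bolt_c in the frame of well_c below 0.073 m))).
It fails at once if a bolt is struck hard (over 60 N) (contact force between anything else and bolt_a above 60 N or contact force between anything else and bolt_b above 60 N or contact force between anything else and bolt_c above 60 N).
It fails at once if a bystander is shifted by more than 40 mm or knocked over (distance of any of jar, vial, beaker, tip_box, dish, tube_rack, flask from where it was at the start of the episode above 0.04 m or angle between any of jar, vial, beaker, tip_box, dish, tube_rack, flask's own z axis and vertical above 0.5 rad).
It also fails if it takes over 61 s, if anything falls off the work surface, if the arm or the gripper's body presses on something with over 40 N, if the wrist force passes 120 N, or if a joint passes its speed limit or range.

## Working session

There is one attempt and no reset: what is moved stays moved. The work goes in short steps, Python scripts to look and compute and a tool call to move; the robot and the scene stay as the last step left them, time stands still between calls to the robot, and variables do not carry over. Pictures are saved under pics/ and viewed, and the job is handed in when it is done.

Besides the shell and the picture viewer there is one more tool, called after "Call:" by a JSON object that holds its "api" and its "payload". send_rows: Moves the arm, as the interface text tells. Its arguments: {"type":"object","properties":{"series":{"type":"string"},"grip":{"type":"number"},"squeeze":{"type":"number"}},"required":["series"]}

```bash
mkdir -p pics; ls; cat > h.py <<'E'
import numpy as np, cv2
from cell import bot, grab_frame, camera_model, finder
def K(m):
    f=192/np.tan(np.radians(m["vertical_fov"])/2)
    return np.array([[f,0,m["cx"]],[0,f,m["cy"]],[0,0,1]])
def ray(m,p):
    u=cv2.undistortPoints(np.array([[p]],float),K(m),np.array(m["D"],float))[0,0]
    return np.array([u[0],u[1],1.])
def atz(m,p,z):
    R=np.array(m["R"]);t=np.array(m["t"]);d=R.T@ray(m,p);c=-R.T@t
    return c+d*(z-c[2])/d[2]
def atd(m,p,d):
    R=np.array(m["R"]);t=np.array(m["t"]);return R.T@(ray(m,p)*d-t)
def proj(m,X):
    R=np.array(m["R"]);t=np.array(m["t"])
    return cv2.projectPoints(np.atleast_2d(np.array(X,float)),cv2.Rodrigues(R)[0],t,K(m),np.array(m["D"],float))[0][:,0]
def save(n,im): cv2.imwrite("pics/"+n,im[:,:,::-1])
E
python3 - <<'E'
from h import *
s=bot.observe();print({k:np.round(v,3) for k,v in s.items()},bot.hold_point_z)
for c in("scene","top","wrist"):
    im,d=grab_frame(c);m=camera_model(c);save(c+"0.png",im);np.save(c+"0.npy",d)
    print(c,m)
    for t in("sash_handle","tab_a","bolt_a","deck","well_a"):
        try: print(t,[(np.round(x["position"],1).tolist(),round(float(x["p"]),2)) for x in finder.landmark_of(t,c)])
        except Exception as e: print(t,e)
E
```

```text
pics
{'time': np.float64(0.0), 'joint_positions': array([-1.292,  0.277,  1.506,  0.   ,  1.361, -0.121]), 'joint_vel': array([ 0.001,  0.   , -0.   ,  0.   ,  0.002, -0.   ]), 'tau': array([ 1.0000e-03, -4.0458e+01, -2.3723e+01,  7.1000e-02,  3.5000e-02,
       -0.0000e+00]), 'position': array([ 0.224, -0.529,  0.302]), 'ee_rot': array([-0.001,  0.98 ,  0.199, -0.   ]), 'force': array([-0.231,  0.076, -0.321]), 'torque': array([-0.031, -0.012,  0.029]), 'opening': np.float64(1.0)} 0.0784
scene {'vertical_fov': 44.891254446494656, 'cx': 262.9743153110432, 'cy': 195.03113362713336, 'D': array([0.03973051, 0.        , 0.        , 0.        , 0.        ]), 'R': array([[ 0.74137729,  0.6710406 ,  0.00801437],
       [ 0.5155619 , -0.56187557, -0.6469094 ],
       [-0.42959939,  0.48373584, -0.76252475]]), 't': array([-0.47810012, -0.23979542,  1.46173212])}
sash_handle [([213.1, 128.1], 0.65)]
tab_a [([256.5, 188.1], 0.93), ([235.5, 222.1], 0.62), ([284.1, 154.0], 0.55)]
bolt_a [([263.9, 162.0], 0.61), ([238.0, 188.4], 0.6), ([322.8, 229.3], 0.57), ([214.5, 220.3], 0.54), ([256.6, 189.2]
[... 606 characters left out ...]
], 0.55), ([286.9, 205.7], 0.49), ([216.7, 214.6], 0.26), ([218.6, 168.2], 0.15)]
deck [([248.0, 216.0], 0.71), ([285.5, 205.9], 0.64)]
well_a [([215.2, 216.2], 0.94), ([251.8, 204.4], 0.9), ([281.2, 194.7], 0.77), ([224.1, 231.4], 0.34)]
wrist {'vertical_fov': 68.279970326908, 'cx': 256.2107918491381, 'cy': 190.36363662845423, 'D': array([-0.04691632,  0.        ,  0.        ,  0.        ,  0.        ]), 'R': array([[ 3.88534498e-01, -9.21434155e-01,  2.02843087e-04],
       [-8.85107199e-01, -3.73155552e-01,  2.78101026e-01],
       [-2.56176092e-01, -1.08231381e-01, -9.60551809e-01]]), 't': array([-0.57531867, -0.02824636,  0.39202554])}
sash_handle []
tab_a []
bolt_a []
deck []
well_a []
```

View pics/top0.png

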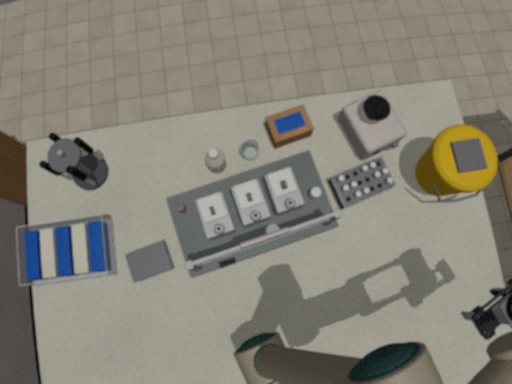

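View pics/scene0.png

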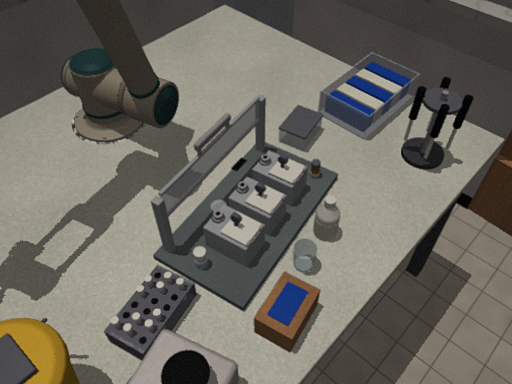

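```bash
python3 - <<'E'
from h import *
m=camera_model("top")
tabs=[atz(m,p,.130) for p in((214.7,210.1),(247.7,195.6),(284.5,181.2))]
bol=[atz(m,p,.105) for p in((224.4,230.7),(255.6,217.0),(286.9,205.7))]
print("tabs",np.round(tabs,4)); print("bolts",np.round(bol,4))
v=bol[0]-bol[2];print("yaw",np.degrees(np.arctan2(-v[0],v[1])), "tabyaw",np.degrees(np.arctan2(-(tabs[0]-tabs[2])[0],(tabs[0]-tabs[2])[1])))
s=camera_model("scene")
# triangulate handle
A=[];b=[]
for mm,p in((m,(265.3,237.4)),(s,(213.1,128.1))):
    R=np.array(mm["R"]);t=np.array(mm["t"]);r=ray(mm,p)
    A+=[R[0]-r[0]*R[2],R[1]-r[1]*R[2]];b+=[r[0]*t[2]-t[0],r[1]*t[2]-t[1]]
X,res,_,_=np.linalg.lstsq(np.array(A),np.array(b),rcond=None);print("handle",X,res)
st=[(235.5,222.1),(256.5,188.1),(284.1,154.0)]
print(np.round([atz(s,p,.130) for p in st],4));
print(np.round([atz(s,p,.105) for p in((214.5,220.3),(238,188.4),(263.9,162))],4))
E
```

```text
tabs [[ 0.5914  0.1223  0.13  ]
 [ 0.6183  0.0244  0.13  ]
 [ 0.6435 -0.0854  0.13  ]]
bolts [[ 0.5328  0.1048  0.105 ]
 [ 0.5581  0.0112  0.105 ]
 [ 0.5767 -0.0828  0.105 ]]
yaw 13.147869379924403 tabyaw 14.080692741873621
handle [4.85233167e-01 3.45682429e-04 2.51329684e-01] [1.09375988e-05]
[[ 0.6446 -0.0929  0.13  ]
 [ 0.6107  0.0133  0.13  ]
 [ 0.5843  0.1454  0.13  ]]
[[ 0.5913 -0.109   0.105 ]
 [ 0.5631 -0.0021  0.105 ]
 [ 0.5493  0.1079  0.105 ]]
```

```bash
python3 - <<'E'
from h import *
im=cv2.imread("pics/top0.png");cv2.imwrite("pics/top0c.png",cv2.resize(im[140:280,160:345],None,fx=4,fy=4,interpolation=2))
im=cv2.imread("pics/scene0.png");cv2.imwrite("pics/scene0c.png",cv2.resize(im[90:310,140:350],None,fx=2.7,fy=2.7,interpolation=2))
for c in("top","scene"):
    d=np.load(c+"0.npy");m=camera_model(c)
    vv,uu=np.nonzero(d>0)
    px=np.stack([uu,vv],1).astype(float)
    u=cv2.undistortPoints(px[:,None],K(m),np.array(m["D"]))[:,0]
    dd=d[vv,uu][:,None]
    P=(np.hstack([u,np.ones((len(u),1))])*dd-np.array(m["t"]))@np.array(m["R"])
    np.save(c+"P.npy",np.hstack([px,P]))
    box=(P[:,0]>.38)&(P[:,0]<.85)&(abs(P[:,1])<.35)
    h=np.histogram(P[box,2],np.arange(-.01,.3,.01));print(c,list(zip(np.round(h[1],2),h[0])))
    for lo,hi in((.012,.028),(.085,.114)):
        q=P[box&(P[:,2]>lo)&(P[:,2]<hi)][:,:2].astype(np.float32)
        print(lo,len(q),np.median(P[box&(P[:,2]>lo)&(P[:,2]<hi),2]),cv2.minAreaRect(q))
E
```

```text
top [(np.float64(-0.01), np.int64(9674)), (np.float64(0.0), np.int64(6341)), (np.float64(0.01), np.int64(4702)), (np.float64(0.02), np.int64(3319)), (np.float64(0.03), np.int64(344)), (np.float64(0.04), np.int64(340)), (np.float64(0.05), np.int64(1671)), (np.float64(0.06), np.int64(674)), (np.float64(0.07), np.int64(708)), (np.float64(0.08), np.int64(355)), (np.float64(0.09), np.int64(2042)), (np.float64(0.1), np.int64(1709)), (np.float64(0.11), np.int64(87)), (np.float64(0.12), np.int64(66)), (np.float64(0.13), np.int64(180)), (np.float64(0.14), np.int64(112)), (np.float64(0.15), np.int64(48)), (np.float64(0.16), np.int64(42)), (np.float64(0.17), np.int64(48)), (np.float64(0.18), np.int64(28)), (np.float64(0.19), np.int64(10)), (np.float64(0.2), np.int64(131)), (np.float64(0.21), np.int64(357)), (np.float64(0.22), np.int64(1)), (np.float64(0.23), np.int64(7)), (np.float64(0.24), np.int64(100)), (np.float64(0.25), np.int64(205)), (np.float64(0.26), np.int64(0)), (np.float64(0.27), np.int64(0)), (np.float64(0.28), np.int64(0))]
0.012 7906 0.01945725595228897 ((0.6420165300369263, 0.01
[... 849 characters left out ...]
np.int64(364)), (np.float64(0.17), np.int64(356)), (np.float64(0.18), np.int64(381)), (np.float64(0.19), np.int64(382)), (np.float64(0.2), np.int64(408)), (np.float64(0.21), np.int64(615)), (np.float64(0.22), np.int64(23)), (np.float64(0.23), np.int64(59)), (np.float64(0.24), np.int64(144)), (np.float64(0.25), np.int64(211)), (np.float64(0.26), np.int64(0)), (np.float64(0.27), np.int64(0)), (np.float64(0.28), np.int64(0))]
0.012 8841 0.01903308166739384 ((0.633825957775116, 0.008813232183456421), (0.3478912115097046, 0.7031611800193787), 10.711080551147461)
0.085 5033 0.09931156219237286 ((0.6461355686187744, -0.0695597231388092), (0.33234235644340515, 0.6126322150230408), 8.370856285095215)
```

View pics/top0c.png

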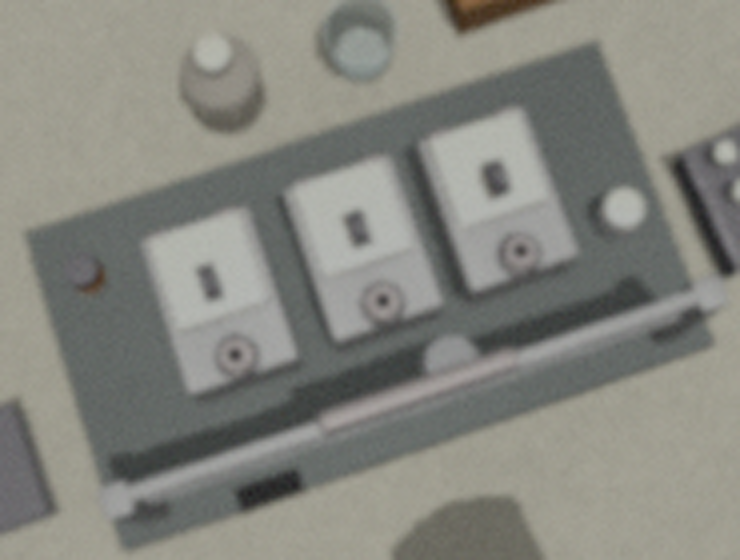

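View pics/scene0c.png

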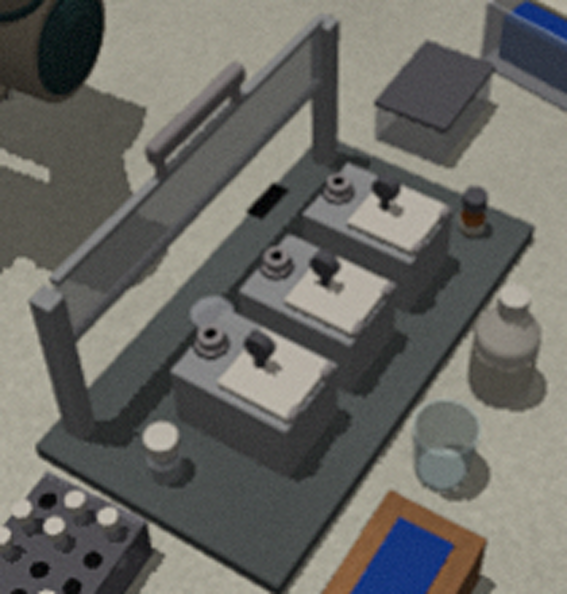

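```bash
python3 - <<'E'
from h import *
m=camera_model("top");s=camera_model("scene")
T=lambda p:((p[0]+.5)/4-.5+160,(p[1]+.5)/4-.5+140)
S=lambda p:((p[0]+.5)/2.7-.5+140,(p[1]+.5)/2.7-.5+90)
print("corners",np.round([atz(m,T(p),.02) for p in((27,232),(598,43),(713,343),(127,548))],4))
print("cornersS",np.round([atz(s,S(p),.02) for p in((283,590),(40,448),(533,232))],4))
tb=[(235,354),(383,300),(521,250)];sb=[(338,184),(276,258),(210,336)]
tt=[(208,283),(357,228),(496,179)];stt=[(384,193),(323,268),(258,348)]
for n,a,b,z in(("bolt",tb,sb,.11),("tab",tt,stt,.132)):
    for p,q in zip(a,b):
        A=[];bb=[]
        for mm,w in((m,T(p)),(s,S(q))):
            R=np.array(mm["R"]);t=np.array(mm["t"]);r=ray(mm,w)
            A+=[R[0]-r[0]*R[2],R[1]-r[1]*R[2]];bb+=[r[0]*t[2]-t[0],r[1]*t[2]-t[1]]
        X,res,_,_=np.linalg.lstsq(np.array(A),np.array(bb),rcond=None)
        print(n,np.round(atz(m,T(p),z),4),np.round(atz(s,S(q),z),4),"tri",np.round(X,4))
# handle ends
print("handle",np.round([atz(m,T(p),.131+.12) for p in((322,420),(517,358))],4))
P=np.load("topP.npy")[:,2:]
q=P[(P[:,2]>.235)&(P[:,2]<.27)&(P[:,0]<.6)&(P[:,0]>.4)&(abs(P[:,1])<.12)];print(len(q),np.median(q,0),cv2.minAreaRect(q[:,:2].astype(np.float32)))
P=np.load("sceneP.npy")[:,2:]
q=P[(P[:,2]>.235)&(P[:,2]<.27)&(P[:,0]<.6)&(P[:,0]>.4)&(abs(P[:,1])<.12)];print(len(q),np.median(q,0),cv2.minAreaRect(q[:,:2].astype(np.float32)))
E
```

```text
corners [[ 0.6724  0.2755  0.02  ]
 [ 0.7553 -0.1924  0.02  ]
 [ 0.5051 -0.2366  0.02  ]
 [ 0.4204  0.2279  0.02  ]]
cornersS [[ 0.7638 -0.1922  0.02  ]
 [ 0.5111 -0.238   0.02  ]
 [ 0.6782  0.2679  0.02  ]]
bolt [0.5421 0.1204 0.11  ] [0.5444 0.117  0.11  ] tri [0.5422 0.1203 0.1062]
bolt [0.5643 0.0109 0.11  ] [0.5661 0.0088 0.11  ] tri [0.5645 0.0106 0.1072]
bolt [ 0.5848 -0.0924  0.11  ] [ 0.5864 -0.0943  0.11  ] tri [ 0.5851 -0.0929  0.1075]
tab [0.5916 0.1308 0.132 ] [0.5981 0.1207 0.132 ] tri [0.5924 0.1304 0.1213]
tab [0.6145 0.0216 0.132 ] [0.6186 0.0145 0.132 ] tri [0.615  0.0205 0.1246]
tab [ 0.6343 -0.0811  0.132 ] [ 0.6383 -0.0872  0.132 ] tri [ 0.6351 -0.0827  0.1251]
handle [[ 0.4757  0.0625  0.251 ]
 [ 0.495  -0.0625  0.251 ]]
312 [ 4.85050178e-01 -1.90975923e-04  2.50859856e-01] ((0.48558661341667175, 4.636496305465698e-05), (0.01446628849953413, 0.12924611568450928), 10.360005378723145)
404 [ 0.48907168 -0.00637853  0.25049582] ((0.48576053977012634, -0.00047269463539123535), (0.015200676396489143, 0.13018307089805603), 10.159345626831055)
```

Call:
{"api": "send_rows", "payload": {"series": "0 0 -0.05 0; 0.03 -0.025 -0.09 2; 0.08 -0.07 -0.09 4; 0.13 -0.11 -0.09 6; 0.18 -0.155 -0.09 8; 0.23 -0.2 -0.09 10; 0.28 -0.24 -0.09 12; 0.33 -0.285 -0.09 12.8; 0.38 -0.33 -0.09 12.8; 0.42 -0.36 -0.09 12.8; 0.4467 -0.3855 -0.09 12.8; 0.4467 -0.3855 -0.09 12.8; 0.4467 -0.3855 -0.09 12.8; 0.4467 -0.3855 -0.09 12.8", "grip": 0}}

```text
time: 2.65
position: [0.4848, -0.0019, 0.3927]
ee_rot: [0.0, 0.996, 0.087, -0.0]
force: [0.4, -0.6, 0.2]
opening: 0.006
```

```bash
python3 - <<'E'
from h import *
s=bot.observe();print({k:np.round(v,4) for k,v in s.items()})
m=camera_model("wrist");im,d=grab_frame("wrist");save("w1.png",im);np.save("w1.npy",d)
for t in("sash_handle","tab_a","bolt_a"):
    r=finder.landmark_of(t,"wrist")
    z={"s":.251,"t":.130,"b":.095}[t[0]]
    for x in r: print(t,round(float(x["p"]),2),np.round(x["position"],1),np.round(atz(m,x["position"],z),4))
E
```

```text
{'time': np.float64(2.65), 'joint_positions': array([-1.4710e-01,  9.7900e-02,  1.5139e+00, -6.0000e-04,  1.5298e+00,
        1.2491e+00]), 'joint_vel': array([-0.0073, -0.0027,  0.0011,  0.0045,  0.0001,  0.0021]), 'tau': array([ 4.34900e-01, -3.08098e+01, -2.49727e+01,  6.31000e-02,
       -6.80000e-02, -3.40000e-03]), 'position': array([ 0.4848, -0.0019,  0.3927]), 'ee_rot': array([ 3.000e-04,  9.962e-01,  8.720e-02, -1.000e-04]), 'force': array([ 0.3551, -0.5502,  0.1863]), 'torque': array([ 0.0228,  0.0316, -0.0512]), 'opening': np.float64(0.0059)}
sash_handle 0.65 [255.8 204.9] [ 0.4889 -0.0011  0.251 ]
tab_a 0.87 [348.3  59.4] [ 0.637  -0.0814  0.13  ]
tab_a 0.84 [257.   63.5] [0.6141 0.0196 0.13  ]
tab_a 0.57 [158.6  63.8] [0.5952 0.1298 0.13  ]
tab_a 0.4 [283.7 142.8] [ 0.5316 -0.0278  0.13  ]
bolt_a 0.71 [335.9 108.8] [ 0.5832 -0.0899  0.095 ]
bolt_a 0.71 [256.1 107.8] [0.5662 0.0122 0.095 ]
bolt_a 0.58 [171.2 110.7] [0.544  0.1203 0.095 ]
bolt_a 0.4 [324.5  79.6] [ 0.6155 -0.067   0.095 ]
```

View pics/w1.png

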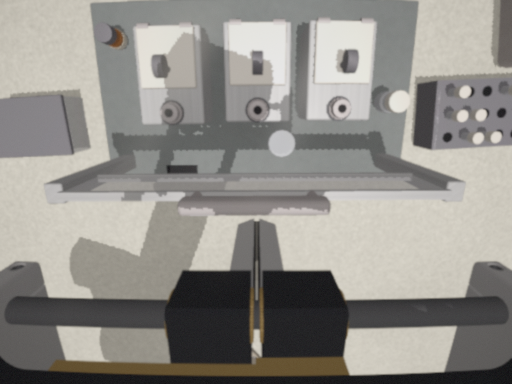

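Call:
{"api": "send_rows", "payload": {"series": "0 0 0.02 0; 0 0 0.03 0; 0 0 0.04 0; 0 0 0.05 0; 0 0 0.06 0; 0 0 0.07 0; 0 0 0.08 0; 0 0 0.09 0; 0 0 0.1 0; 0 0 0.11 0; 0 0 0.12 0; 0 0 0.13 0; 0 0 0.14 0; 0 0 0.147 0; 0 0 0.15 0; 0 0 0.152 0; 0 0 0.152 0"}}

```text
time: 4.97
position: [0.4853, -0.0009, 0.241]
ee_rot: [0.0, 0.996, 0.088, 0.0]
force: [-1.5, -0.8, 3.4]
opening: 0.005
```

```bash
python3 - <<'E'
from h import *
m=camera_model("scene");im,d=grab_frame("scene");save("s2.png",cv2.resize(im[90:310,140:350],None,fx=2.7,fy=2.7))
E
```

```text
(no output)
```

View pics/s2.png

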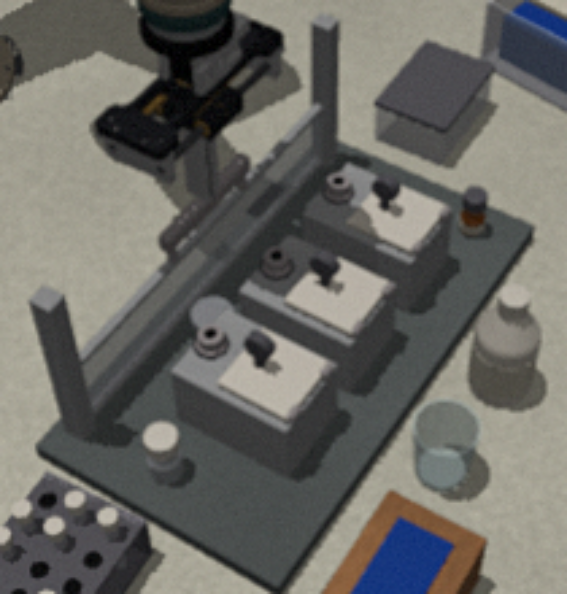

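Call:
{"api": "send_rows", "payload": {"series": "0 0 0.001 0; 0 0 0.002 0; 0 0 0.003 0; 0 0 0.004 0; 0 0 0.004 0; 0 0 0.004 0"}}

```text
time: 5.78
position: [0.4853, -0.0009, 0.2383]
ee_rot: [0.0, 0.996, 0.088, 0.001]
force: [-3.8, -0.7, 13.6]
opening: 0.001
```

Call:
{"api": "send_rows", "payload": {"series": "0 0 -0.02 0; 0 0 -0.04 0; 0.03 -0.04 -0.04 0; 0.06 -0.08 -0.04 0; 0.0779 -0.109 -0.04 0; 0.0779 -0.1094 -0.02 0; 0.0779 -0.1094 0.005 0; 0.0779 -0.1094 0.02 0; 0.0779 -0.1094 0.022 0; 0.0779 -0.1094 0.022 0; 0.0779 -0.1094 0.022 0"}}

```text
time: 7.15
position: [0.5433, 0.1206, 0.2156]
ee_rot: [0.0, 0.996, 0.088, 0.001]
force: [0.3, -0.5, -0.0]
opening: 0.001
```

```bash
python3 - <<'E'
from h import *
s=bot.observe();print(np.round(s["force"],2),np.round(s["position"],4))
im,d=grab_frame("scene");im2,_=grab_frame("wrist")
o=np.hstack([cv2.resize(im[90:310,140:350],(401,420)),cv2.resize(im2,(399,420))]);save("s3.png",o)
E
```

```text
[ 0.28 -0.49 -0.01] [0.5433 0.1206 0.2156]
```

View pics/s3.png

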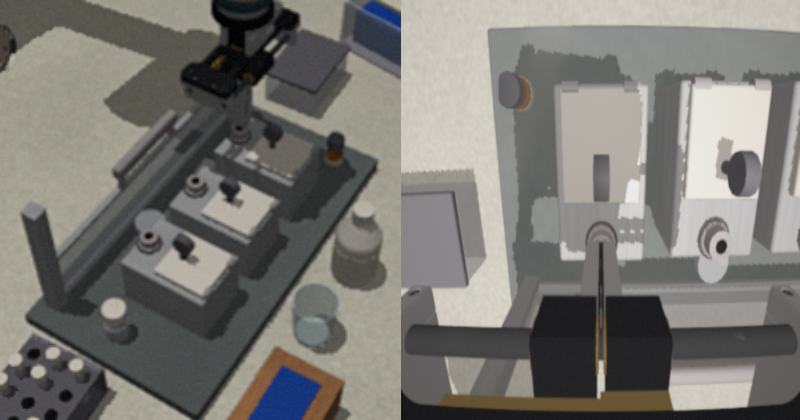

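Call:
{"api": "send_rows", "payload": {"series": "0 0 0.004 0; 0 0 0.006 0; 0 0 0.007 0; 0 0 0.008 0; 0 0 0.009 0; 0 0 0.0095 0; 0 0 0.0095 0; 0 0 0.0095 0"}}

```text
time: 8.25
position: [0.5425, 0.1206, 0.2068]
ee_rot: [0.0, 0.996, 0.088, 0.0]
force: [-3.9, -1.1, 10.7]
opening: 0.003
```

Call:
{"api": "send_rows", "payload": {"series": "0 0 -0.02 0; 0 0 -0.03 0; 0.001 0.05 -0.03 0; 0.0025 0.1 -0.03 0; 0.0025 0.1117 -0.03 0; 0.0025 0.1117 -0.02 0; 0.0025 0.1117 -0.01 0; 0.0025 0.1117 -0.006 0; 0.0025 0.1117 -0.004 0; 0.0025 0.1117 -0.003 0; 0.0025 0.1117 -0.002 0; 0.0025 0.1117 -0.001 0; 0.0025 0.1117 0 0; 0.0025 0.1117 0 0; 0.0025 0.1117 0 0"}}

```text
time: 10.12
position: [0.5649, 0.011, 0.2052]
ee_rot: [0.0, 0.996, 0.088, 0.0]
force: [0.9, -0.7, 0.9]
opening: 0.003
```

Call:
{"api": "send_rows", "payload": {"series": "0 0 0.001 0; 0 0 0.002 0; 0 0 0.003 0; 0 0 0.004 0; 0 0 0.005 0; 0 0 0.005 0"}}

```text
time: 10.88
position: [0.5647, 0.0111, 0.2]
ee_rot: [0.0, 0.996, 0.088, -0.0]
force: [0.1, -0.1, 0.6]
opening: 0.002
```

Call:
{"api": "send_rows", "payload": {"series": "0 0 0.001 0; 0 0 0.002 0; 0 0 0.003 0; 0 0 0.0035 0; 0 0 0.0035 0"}}

```text
time: 11.5
position: [0.5646, 0.0112, 0.1997]
ee_rot: [0.0, 0.996, 0.088, 0.001]
force: [-4.0, 0.2, 18.0]
opening: 0.003
```

Call:
{"api": "send_rows", "payload": {"series": "0 0 -0.02 0; 0 0 -0.04 0; 0.001 0.05 -0.04 0; 0.0013 0.1 -0.04 0; 0.0013 0.1049 -0.04 0; 0.0013 0.1049 -0.03 0; 0.0013 0.1049 -0.02 0; 0.0013 0.1049 -0.015 0; 0.0013 0.1049 -0.013 0; 0.0013 0.1049 -0.012 0; 0.0013 0.1049 -0.011 0; 0.0013 0.1049 -0.01 0; 0.0013 0.1049 -0.009 0; 0.0013 0.1049 -0.0085 0; 0.0013 0.1049 -0.0085 0; 0.0013 0.1049 -0.0085 0"}}

```text
time: 13.5
position: [0.5846, -0.0918, 0.2069]
ee_rot: [0.0, 0.996, 0.088, 0.001]
force: [-2.0, 1.3, 8.2]
opening: 0.005
```

Call:
{"api": "send_rows", "payload": {"series": "0 0 -0.03 0; 0 0 -0.07 0; 0.02 -0.05 -0.07 0; 0.0488 -0.1 -0.07 0; 0.0488 -0.1046 -0.07 0; 0.0488 -0.1046 -0.06 0; 0.0488 -0.1046 -0.055 0; 0.0488 -0.1046 -0.055 0", "grip": 0.5, "squeeze": 15}}

```text
time: 14.5
position: [0.6136, 0.0183, 0.2592]
ee_rot: [0.0, 0.996, 0.087, -0.001]
force: [0.6, -0.7, -0.7]
opening: 0.5
```

```bash
python3 - <<'E'
from h import *
s=bot.observe();print(np.round(s["force"],2),np.round(s["position"],4),s["opening"])
m=camera_model("wrist");im2,_=grab_frame("wrist")
for x in finder.landmark_of("tab_a","wrist"): print(round(float(x["p"]),2),np.round(x["position"],1),np.round(atz(m,x["position"],.13),4))
im,d=grab_frame("scene")
o=np.hstack([cv2.resize(im[90:310,140:350],(401,420)),cv2.resize(im2,(399,420))]);save("s4.png",o)
E
```

```text
[ 0.58 -0.73 -0.67] [0.6136 0.0183 0.2592] 0.49964933906123243
0.66 [386.2 205.3] [ 0.6392 -0.0824  0.13  ]
0.64 [114.3 213.4] [0.5947 0.1308 0.13  ]
0.56 [255.  214.1] [0.6139 0.0192 0.13  ]
```

View pics/s4.png

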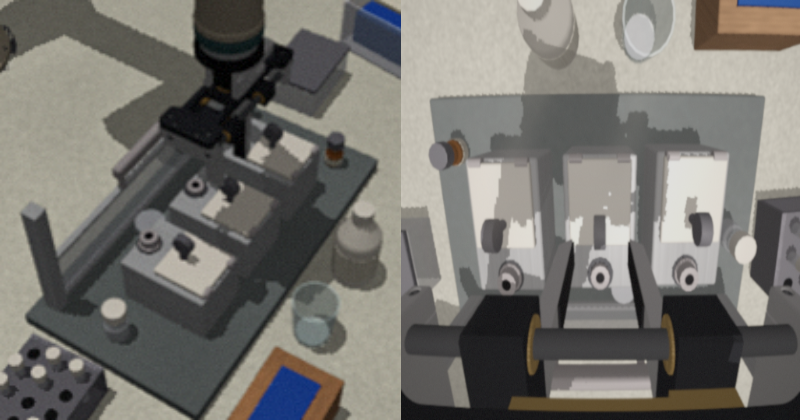

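Call:
{"api": "send_rows", "payload": {"series": "0 0 0.015 0; 0 0 0.03 0; 0 0 0.042 0; 0 0 0.05 0; 0 0 0.0525 0; 0 0 0.0525 0; 0 0 0.0525 0"}}

```text
time: 15.52
position: [0.6145, 0.0196, 0.2082]
ee_rot: [0.0, 0.996, 0.088, 0.001]
force: [-0.0, -0.5, -0.7]
opening: 0.501
```

Call:
{"api": "send_rows", "payload": {"series": "0 0 0 0; 0 0 0 0; 0 0 0 0; 0 0 0 0; 0 0 0 0; 0 0 0 0", "grip": 0, "squeeze": 15}}

```text
time: 16.27
position: [0.6141, 0.0197, 0.2077]
ee_rot: [-0.0, 0.996, 0.088, 0.0]
force: [-0.8, 0.6, 1.0]
opening: 0.128
```

```bash
python3 - <<'E'
from h import *
s=bot.observe();print(np.round(s["force"],2),np.round(s["position"],4),s["opening"])
im2,_=grab_frame("wrist");im,d=grab_frame("scene")
o=np.hstack([cv2.resize(im[90:310,140:350],(401,420)),cv2.resize(im2,(399,420))]);save("s5.png",o)
# path: command shifts for angles
a0=np.arctan2(34,-50);r=np.hypot(50,34)
for th in np.arange(0,.9,.1): print(round(th,2),np.round([r*np.cos(a0-th)+50,-(r*np.sin(a0-th)-34)],1))
E
```

```text
[-0.77  0.63  0.99] [0.6141 0.0197 0.2077] 0.12769166309081434
0.0 [ 0. -0.]
0.1 [ 3.6 -4.8]
0.2 [ 7.8 -9.3]
0.3 [ 12.3 -13.3]
0.4 [ 17.2 -16.8]
0.5 [ 22.4 -19.8]
0.6 [ 27.9 -22.3]
0.7 [ 33.7 -24.2]
0.8 [ 39.6 -25.6]
```

View pics/s5.png

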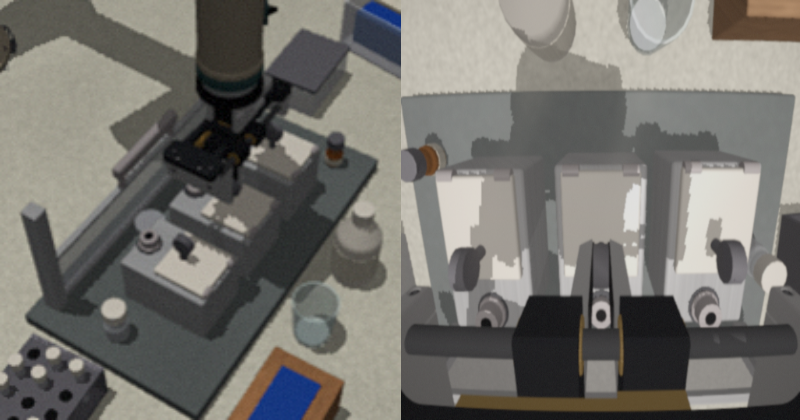

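Call:
{"api": "send_rows", "payload": {"series": "0.0018 0 -0.0024 0; 0.0036 0 -0.0048 0; 0.0056 0 -0.0071 0; 0.0078 0 -0.0093 0; 0.01 0 -0.0113 0; 0.0123 0 -0.0133 0; 0.0147 0 -0.0151 0; 0.0172 0 -0.0168 0; 0.0172 0 -0.0168 0; 0.0172 0 -0.0168 0"}}

```text
time: 17.62
position: [0.6313, 0.0228, 0.2247]
ee_rot: [-0.0, 0.996, 0.088, 0.0]
force: [-1.9, 1.5, -2.7]
opening: 0.125
```

Call:
{"api": "send_rows", "payload": {"series": "0.0026 0 -0.0015 0; 0.0052 0 -0.003 0; 0.0079 0 -0.0043 0; 0.0107 0 -0.0055 0; 0.0136 0 -0.0065 0; 0.0165 0 -0.0074 0; 0.0194 0 -0.0082 0; 0.0224 0 -0.0088 0; 0.0239 0 -0.009 0; 0.0239 0 -0.009 0; 0.0239 0 -0.009 0; 0.0239 0 -0.009 0"}}

```text
time: 19.12
position: [0.6549, 0.027, 0.2337]
ee_rot: [-0.0, 0.996, 0.088, 0.0]
force: [-3.0, 3.9, -0.7]
opening: 0.126
```

```bash
python3 - <<'E'
from h import *
s=bot.observe();print(np.round(s["force"],2),np.round(s["position"],4),s["opening"])
im2,_=grab_frame("wrist");im,d=grab_frame("scene")
o=np.hstack([cv2.resize(im[90:310,140:350],(401,420)),cv2.resize(im2,(399,420))]);save("s6.png",o)
E
```

```text
[-3.04  3.91 -0.67] [0.6549 0.027  0.2337] 0.1255895599664942
```

View pics/s6.png

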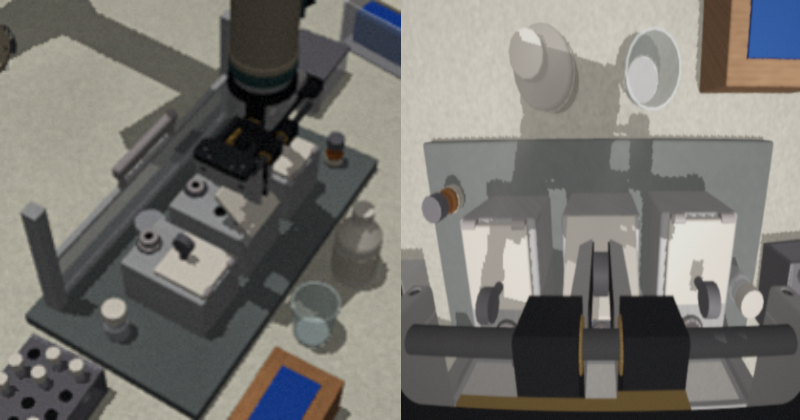

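Call:
{"api": "send_rows", "payload": {"series": "0 0 0 0; 0 0 0 0; 0 0 0 0; 0 0 0 0"}}

```text
time: 19.73
position: [0.6548, 0.027, 0.2337]
ee_rot: [-0.0, 0.996, 0.088, 0.0]
force: [-1.7, 5.6, 1.8]
opening: 0.125
```

```bash
python3 - <<'E'
from h import *
m=camera_model("scene");im,d=grab_frame("scene")
for x in finder.landmark_of("sash_handle","scene"): print("handle",round(float(x["p"]),2),np.round(x["position"],1),"expected down",np.round(proj(m,[.485,0,.131]),1))
s=bot.observe();print(np.round(s["force"],2),np.round(s["position"],4),s["opening"],s["time"])
print(bot.sign_off())
E
```

```text
handle 0.74 [216.1 163.3] expected down [[215.6 165. ]]
[-2.77  4.73  1.09] [0.6548 0.027  0.2337] 0.1259333041253324 19.825
the job is handed in; nothing more can be done
None
```

The middle bolt is the loose one. I handed in at about 19.8 s of the 61 s allowed, still holding its cover open. No verdict was reported.

- **Sash:** I pushed it down by its handle until it met the bottom stop, with the fingertips at 0.141 m and 13.6 N. In the last picture the handle lay within 2 pixels of where it should be when fully down.
- **Bolts, tapped left to right:**
  - The left one was tight: 10.7 N with the fingertips at 0.110 m.
  - The middle one gave under about 1 N and sank about 7 to 8 mm to its stop, where I read 18 N.
  - The right one was tight: 8.2 N at 0.110 m.
- **Cover:** I gripped the middle cover's tab, with the fingers reading about 12 mm apart as expected for the disc. I lifted it to about 0.82 rad, worked out from how far the arm had moved. The arm stayed still there over the final readings.

In the last pictures the other two covers were shut and I saw nothing on the bench out of place. I judged that by eye and did not measure the bystanders' positions. No check failed or disagreed.

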